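# Put the soldering bench tools back in their foam inserts

## Robot

A 6-joint arm with a two-finger parallel gripper is mounted at the origin on the work surface. World frame = base frame: x ahead of the robot, y to its left, z up, the work surface at z = 0. Lengths are in mm, angles in rad, forces in N, time in s.
With the tool pointing down it reaches from about 350 to 850 mm from the base axis. Payload 8.1 kg.
Tool frame: the origin (TCP) lies on the mounting face of the last link; the fingertips stand 173 mm ahead of it and the grasp point (between the pads) lies 155 mm ahead of it; z points along the fingers, y is the line along which they close (so a half turn about z gives the same grasp; the last joint's range is limited). The gripper opens to 85 mm and grips with 20 to 120 N. Pads are 22 mm wide; open, the fingers measure 114 mm over their backs; the gripper's body (76 mm by 85 mm) begins 54 mm behind the grasp point. The pads swing forward as they close: fully open they stand 13 mm farther back than shut.
Start: joints at [-1.215, 0.13, 1.488, -0, 1.523, -0.085], TCP at [256.018, -542.643, 404.692] pointing down, gripper open.
Joint ranges: [-2.96, 2.96], [-0.89, 2.26], [0.02, 2.5], [-1.34, 4.48], [0, 2.73], [-2.66, 2.66]. Speed limits (rad/s): [2.39, 2.39, 2.79, 3.14, 3.14, 3.14].

## Interface

Orientations are given as [roll, pitch, yaw] about the fixed x, y, z axes, in that order (R = Rz(yaw) Ry(pitch) Rx(roll)).
In Python, from bench import ctrl gives the robot as it stands.
- The arm moves only by the shell command python3 -m creep 'ROWS' [FORCE]. ROWS is a JSON object whose one key "plan" holds a list of rows, each a list of 7 numbers: the shift along the tool's x, y, z in mm, then the turn, a rotation vector about the tool's x, y, z in rad, then the finger opening in mm, from 0 to 85.4. In form: {"plan": [[tx, ty, tz, ax, ay, az, claw], ...]}. A call has 1 to 12 rows; each row shifts and turns the commanded pose from where the row before left it, along the tool's axes as they then stand; what a row does not reach is not made up. A row lasts 1/12 s, in which the tool goes at most 41.7 mm and 7.16 degrees, less where a joint would pass 70% of its speed; a pose out of reach is approached as far as the arm can. A call with a gripper value outside its range is refused whole. The fingers move at their own pace and stop on an object; FORCE is the grip in N (left out, the last holds). Time passes only in rows, so rows that do not move let the fingers close. It gives the time, the measured TCP pose, the force, the opening and the grip force at its end, in the units of the state.
- ctrl.sense(): the state, without advancing time (a new reading comes with each control period).
- ctrl.grab_frame(name): name is "scene" or "top" or "wrist"; returns the picture (420x560x3 uint8, red, green, blue); there is no depth.
- ctrl.camera_model(name): a dict with "mtx" (3x3 intrinsics, pixels), "rvec" (rotation vector, rad) and "tvec" (3), from world to camera coordinates, as OpenCV has them; the wrist camera has in their place "tool_from_camera" (4x4, takes a point from camera to tool coordinates, whose origin is the TCP and whose axes are the flange's). Camera axes: x right, y down, z forward; pixel columns grow to the right and rows downward; lengths in mm; the calibration is good to about 2 mm. A picture is of the moment at which its call begins: read the wrist's pose just before it. camera_model takes no time and is no camera call.
- ctrl.job_done(): hands the job in; it is judged then, once.
The state is a dict: "time": time; "joint_pos": joint angles; "joint_velocities": joint speeds; "tau": joint torques, N m; "ee_pos": TCP position; "tool_rot": TCP orientation; "contact_force": force on the tool from outside, world axes, zero at the start; "torque": the same for the moment, N m; "grip_width": finger opening in mm; "gripper_force": force on a finger pad.
Only numpy, scipy, OpenCV 4.12 (cv2) and the standard library are available. Lean on these libraries where they do the work, as an engineer would, in place of code of your own. Each camera call takes 0.05 s, during which the arm holds its last target. There are 200 camera calls.

## Task

Put the four bench tools - the caliper, the grooved wooden iron rest, the wide tin of brass wool and the small amber jar - back into the foam inserts cut for them: each in the pocket that matches its shape and size, upright or display up, lying flat on the pocket floor. Leave the empty glass beaker and the spool that stand among them where they are.

Things in the scene. Friction and masses are not known exactly. Their poses are not given: they have to be found in the camera images.
- caliper: digital caliper lying flat, display up, 150 x 44 mm, 0.12 kg. Origin: centre of that outline, on the underside; x along the beam away from the jaw end, z up. Steel beam 14 wide, 6 thick, along y = +10; two jaws 6 thick at x = -68 and -33 reach to y = -22. Black display housing (grip it across y): 60 along x, 28 along y, 18 high, centred at x = -10, y = +8 mm.
- block: wooden soldering-iron rest, 70 x 42 x 34 mm (x, y, z) with three grooves 12 mm deep across its top, running along y. Origin: centre of its underside; x along its length, z up. Grip it across y (42 mm). About 0.08 kg.
- tin: wide round steel tin of brass wool (tip cleaner): 58 mm diameter, steel wall 36 mm high, soft-looking brass top to about 47 mm. Origin: centre of its underside; z up. About 0.15 kg.
- flux: small closed round amber glass jar with black cap: 50 mm high overall; body 36 mm in diameter up to 20 mm, shoulder narrowing to 30 mm, cap 34 mm in diameter from 34 mm height to the top. It can be gripped upright anywhere across body and cap. Origin: centre of its underside; z up. About 0.07 kg.
- nest_caliper: fixed flat black foam insert, 8 mm thick, 186 x 80 mm outside, with one pocket 166 x 60 mm and 5 mm deep with a pale grey floor. Origin: centre of its underside, so the pocket floor is 3 mm and the foam's top 8 mm above the origin; the pocket is centred on the origin. x runs along its length, y across; z up. It takes the caliper, either way round.
- nest_block: fixed flat black foam insert, 8 mm thick, 106 x 78 mm outside, with one pocket 86 x 58 mm and 5 mm deep with a pale grey floor. Origin: centre of its underside, so the pocket floor is 3 mm and the foam's top 8 mm above the origin; the pocket is centred on the origin. x runs along its length, y across; z up. It takes the wooden rest, either way round.
- nest_tin: fixed flat black foam insert, 8 mm thick, 94 x 94 mm outside, with one pocket round, 74 mm in diameter and 5 mm deep with a pale grey floor. Origin: centre of its underside, so the pocket floor is 3 mm and the foam's top 8 mm above the origin; the pocket is centred on the origin. x and y run along the outer edges; z up. It takes the tin.
- nest_flux: fixed flat black foam insert, 8 mm thick, 72 x 72 mm outside, with one pocket round, 52 mm in diameter and 5 mm deep with a pale grey floor. Origin: centre of its underside, so the pocket floor is 3 mm and the foam's top 8 mm above the origin; the pocket is centred on the origin. x and y run along the outer edges; z up. It takes the small jar.
- glass: empty open dark green glass beaker, 48 mm diameter, 55 mm high, loose, standing among the tools; not to be moved. Origin: centre of its underside; z up.
- spool: small dark metal spool, 46 mm diameter, 36 mm high, loose, standing on its flange among the tools; not to be moved. Origin: centre of its underside; z up.
There are look-alikes about, which are no part of the job. Leave any pink look-alike of the nest_flux alone.

How it is judged:
By the outcome, as a careful person would: the job done as asked, in the order asked, and still so for the second after the job is handed in, with the robot touching nothing.
It also fails if it takes over 104 s, if anything falls off the work surface, if the arm or the gripper's body presses on something with over 40 N, if the wrist force passes 120 N, or if a joint passes its speed limit or range.

## Working session

There is one attempt and no reset: what is moved stays moved. The work goes in short steps, Python scripts to look and compute and a shell command to move; the robot and the scene stay as the last step left them, time stands still between calls to the robot, and variables do not carry over. Pictures are saved under pics/ and viewed, at most 14 in all, crops included, and the job is handed in when it is done.

```bash
ls; mkdir -p pics
python3 - <<'E'
from bench import ctrl
import cv2
s=ctrl.sense(); print(s)
for n in("top","scene"):
    im=ctrl.grab_frame(n); cv2.imwrite(f"pics/{n}0.png",im[:,:,::-1]); print(n,ctrl.camera_model(n))
print(ctrl.camera_model("wrist"))
E
```

```text
pics
{'time': 0.0, 'joint_pos': array([-1.21540170e+00,  1.31149307e-01,  1.48930042e+00,  1.72069753e-05,
        1.52296099e+00, -8.54372977e-02]), 'joint_velocities': array([-0.00170146,  0.001026  ,  0.00079884,  0.00050214, -0.00026605,
        0.00162169]), 'tau': array([-8.33930935e-04, -5.69396925e+01, -5.00557995e+01, -4.01201760e-04,
        1.45875185e-02,  2.65619974e-06]), 'ee_pos': array([ 255.93810489, -542.42112721,  403.63959587]), 'tool_rot': array([-3.13978269e+00, -1.72264467e-04,  4.40830931e-01]), 'contact_force': array([ 0.14772356, -0.41945613, -0.7441448 ]), 'torque': array([-0.00388352, -0.0028798 ,  0.00226115]), 'gripper_force': 0.0, 'grip_width': 85.32240764491098}
top {'mtx': array([[411.95504099,   0.        , 275.10028475],
       [  0.        , 411.95504099, 216.33512843],
       [  0.        ,   0.        ,   1.        ]]), 'rvec': array([ 2.15329472, -2.12527997,  0.17356577]), 'tvec': array([ -23.41968025,  591.39783943, 1004.52758884])}
scene {'mtx': array([[398.05680411,   0.        , 278.98567346],
       [  0.        , 398.05680411, 210.8804996 ],
       [  0.        ,   0.        ,   1.        ]]), 'rvec': array([ 1.91257752,  1.43806769, -0.65223183]), 'tvec': array([-164.06796632, -337.12066703, 1271.53902645])}
{'mtx': array([[366.04580533,   0.        , 280.8825889 ],
       [  0.        , 366.04580533, 210.27838637],
       [  0.        ,   0.        ,   1.        ]]), 'tool_from_camera': array([[-1.04420758e-03, -9.63055800e-01, -2.69299898e-01,
         6.85473867e+01],
       [ 9.99999420e-01, -9.34993664e-04, -5.33813447e-04,
        -9.40346389e-01],
       [ 2.62298437e-04, -2.69300300e-01,  9.63056218e-01,
         3.00133029e+01],
       [ 0.00000000e+00,  0.00000000e+00,  0.00000000e+00,
         1.00000000e+00]])}
```

View pics/top0.png

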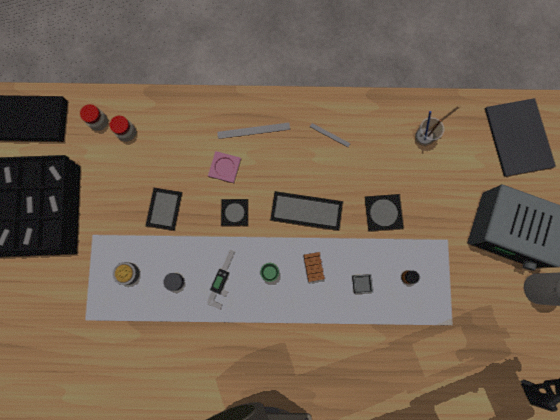

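View pics/scene0.png

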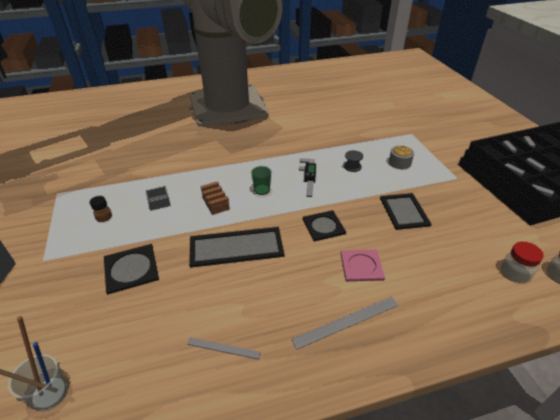

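The top picture shows, left to right on the white mat: tin (124,273), spool (173,282), caliper (220,280), glass (270,272), block (314,267), a grey square thing (362,284) that belongs to nothing in the job, and the amber jar (410,277). The inserts are block (164,209), flux (235,212), caliper (307,210) and tin (384,212). The look-alikes are:
- **Flux insert:** pink insert (224,167), which I leave alone.
- **Jar:** red-capped jars (92,116) and (122,126).
- **Block:** grey square (362,284).
- **Tin:** spool (173,282).
- **Caliper:** rulers (254,131) and (329,134).

Next I measure and crop close.

```bash
cat > h.py <<'E'
import numpy as np, cv2
from bench import ctrl
def cast(n,px,z,cm=None):
    m=cm or ctrl.camera_model(n); px=np.float64(px).reshape(-1,1,2)
    d=cv2.undistortPoints(px,m["mtx"],None)[:,0]; d=np.c_[d,np.ones(len(d))]
    if "rvec" in m:
        R=cv2.Rodrigues(m["rvec"])[0]; o=-R.T@m["tvec"]; d=d@R
    else:
        from scipy.spatial.transform import Rotation as Ro
        s=ctrl.sense(); Rt=Ro.from_euler('xyz',s["tool_rot"]).as_matrix(); T=m["tool_from_camera"]
        o=s["ee_pos"]+Rt@T[:3,3]; d=d@(Rt@T[:3,:3]).T
    return (o+d*((z-o[2])/d[:,2])[:,None])[:,:2]
def rect(p):
    (c,(w,h),a)=cv2.minAreaRect(np.float32(p)); 
    if w<h: w,h,a=h,w,a+90
    return np.round([*c,w,h,(a+90)%180-90],1)
E
python3 - <<'E'
from h import *
im=cv2.imread("pics/top0.png"); g=im.max(2).astype(int)
print("nests")
mat=cv2.cvtColor(im,cv2.COLOR_BGR2GRAY)
dark=(g<55).astype('uint8')
n,l,st,c=cv2.connectedComponentsWithStats(dark)
for i in range(1,n):
    x,y,w,h,a=st[i]
    if 140<x<420 and 180<y<235 and a>100:
        ys,xs=np.where(l==i); print(a,(x,y,w,h),rect(cast("top",np.c_[xs,ys],8)))
print("mat objs")
hsv=cv2.cvtColor(im,cv2.COLOR_BGR2HSV)
roi=np.zeros_like(mat); roi[238:318,98:442]=1
ob=(((mat<135)|(hsv[...,1]>60))&(roi>0)).astype('uint8')
print(np.median(mat[250:310,130:160]))
n,l,st,c=cv2.connectedComponentsWithStats(ob)
for i in range(1,n):
    if st[i,4]>40:
        ys,xs=np.where(l==i); print(st[i],rect(cast("top",np.c_[xs,ys],20)))
crop=im[195:325,90:440]; cv2.imwrite("pics/crop0.png",cv2.resize(crop,(800,297),interpolation=cv2.INTER_CUBIC))
E
```

```text
nests
428 (np.int32(146), np.int32(188), np.int32(36), np.int32(42)) [615.  280.8 104.8  77.4  -8.3]
633 (np.int32(271), np.int32(192), np.int32(72), np.int32(38)) [614.8 -98.1 183.4  79.5  82.1]
611 (np.int32(365), np.int32(194), np.int32(38), np.int32(37)) [ 612.9 -303.4   93.1   92.8  -84.9]
401 (np.int32(221), np.int32(199), np.int32(27), np.int32(27)) [608.4  93.3  70.   69.4   0.8]
mat objs
142.0
[351 238  91   2 129] [ 541.9 -330.9  234.3    2.6  -89.2]
[207 250  29  60 660] [433.9 114.9 150.   49.  -20.5]
[302 252  24  32 567] [ 464.3 -116.4   77.9   48.8   10.8]
[112 262  29  26 589] [440.3 363.9  72.6  63.4 -89.3]
[259 262  22  23 392] [448.9  -3.2  55.9  53.9   0.7]
[400 270  21  17 277] [ 440.8 -363.4   51.7   40.5  -89.3]
[163 272  23  22 391] [421.6 240.2  56.1  53.4 -87.3]
[351 274  23  21 427] [ 424.5 -239.9   54.5   51.1  -85.1]
```

View pics/crop0.png

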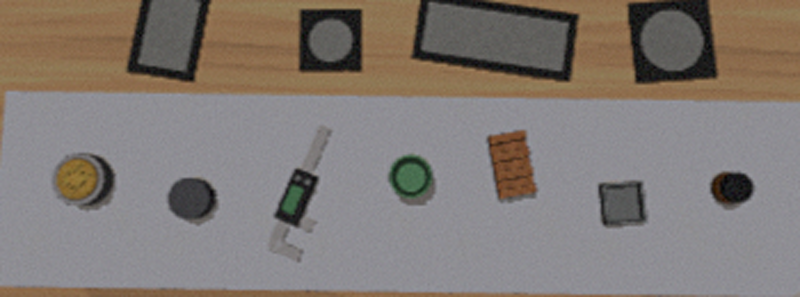

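The crop confirms the choices: black display and jaws of the caliper at (296,197), four-ribbed wood block (512,165), amber jar with black cap (733,188), brass-topped tin (80,180). All four black inserts are clear. Next I add a move helper that works out shift and turn in tool axes.

```bash
cat >> h.py <<'E'
def go(x,y,z,yawdeg):
    s=ctrl.sense(); p=s["ee_pos"]; yw=s["tool_rot"][2]; t=np.radians(yawdeg)
    d=np.array([x,y,z])-p; c,s_=np.cos(t),np.sin(t)
    print("turn az",round(yw-t,3),"then shift",np.round([c*d[0]+s_*d[1],s_*d[0]-c*d[1],-d[2]],1))
E
python3 - <<'E'
from h import *
im=cv2.imread("pics/top0.png"); R=cv2.Rodrigues(ctrl.camera_model("top")["rvec"])[0];print(-R.T@ctrl.camera_model("top")["tvec"])
g=im.max(2)
def comp(x0,y0,x1,y1,m,z):
    r=np.zeros(g.shape,bool); r[y0:y1,x0:x1]=1; m=(m&r).astype('uint8')
    m=cv2.morphologyEx(m,cv2.MORPH_CLOSE,np.ones((5,5)))
    n,l,st,c=cv2.connectedComponentsWithStats(m); i=1+np.argmax(st[1:,4]); ys,xs=np.where(l==i); print(rect(cast("top",np.c_[xs,ys],z)))
comp(205,250,240,312,g<75,18)
comp(400,266,424,290,g<50,50)
pale=(g>70)
for b in((150,192,180,227),(224,201,246,224),(276,196,340,226),(368,197,400,228)): comp(*b,pale&(im[...,2].astype(int)-im[...,0]<15),3)
go(450,90,400,-20.5)
E
```

```text
[ 424.48565529  -14.33307238 1085.80940046]
[427.1 124.8  59.8  28.6 -21.2]
[ 442.7 -353.5   40.5   29.6  -89.3]
[615.6 282.1  84.3  57.3  -9.2]
[609.1  94.   48.7  48.    1.4]
[615.6 -98.2 165.7  58.5  82.1]
[ 613.2 -304.9   72.4   67.7  -89.2]
turn az 0.799 then shift [ -39.7 -660.3    3.7]
```

```bash
python3 -m creep '{"plan":[[0,0,0,0,0,0.114,85],[0,0,0,0,0,0.114,85],[0,0,0,0,0,0.114,85],[0,0,0,0,0,0.114,85],[0,0,0,0,0,0.114,85],[0,0,0,0,0,0.114,85],[0,0,0,0,0,0.114,85],[-2,-39,0,0,0,0,85],[-2,-39,0,0,0,0,85],[-2,-39,0,0,0,0,85],[-2,-39,0,0,0,0,85],[-2,-39,0,0,0,0,85]]}' 40
python3 -m creep '{"plan":[[-2,-39,0,0,0,0,85],[-2,-39,0,0,0,0,85],[-2,-39,0,0,0,0,85],[-2,-39,0,0,0,0,85],[-2,-39,0,0,0,0,85],[-2,-39,0,0,0,0,85],[-3,-39,0,0,0,0,85],[-3,-39,0,0,0,0,85],[-3,-39,0,0,0,0,85],[-3,-39,0,0,0,0,85],[-3,-39,0,0,0,0,85],[-3,-36,0,0,0,0,85]]}'
python3 -m creep '{"plan":[[0,0,0,0,0,0,85],[0,0,0,0,0,0,85]]}'
python3 - <<'E'
from h import *
import pickle
s=ctrl.sense(); im=ctrl.grab_frame("wrist"); cv2.imwrite("pics/w1.png",im[:,:,::-1]); print(s["ee_pos"],s["tool_rot"],s["time"])
E
```

```text
time: 1.1
ee_pos: [314.8, -354.7, 404.0]
tool_rot: [-3.141, 0.001, -0.358]
contact_force: [1.1, -0.4, 0.1]
grip_width: 85.3
gripper_force: 0.0
time: 2.1
ee_pos: [449.2, 92.0, 404.5]
tool_rot: [-3.142, 0.0, -0.357]
contact_force: [-0.0, -0.1, 0.9]
grip_width: 84.8
gripper_force: 0.0
time: 2.27
ee_pos: [449.2, 91.5, 404.1]
tool_rot: [3.141, 0.001, -0.353]
contact_force: [-0.5, -0.7, 0.4]
grip_width: 84.7
gripper_force: 0.0
[449.18227064  91.47547362 404.08238265] [ 3.14098606e+00  1.30109865e-03 -3.53040593e-01] 2.2667
```

View pics/w1.png

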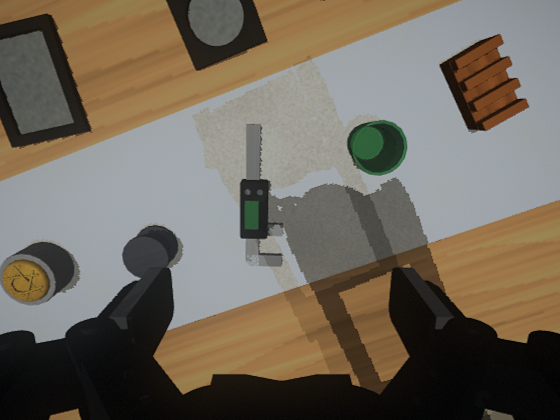

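The wrist picture shows the caliper housing at (254,209), aligned with the image and display up, the glass at (377,147) and the block at (487,83). The spool at (150,250) is well clear of the caliper.

Run:
```python
from h import *
im=cv2.imread("pics/w1.png"); g=im.max(2)
m=np.zeros_like(g); m[170:245,235:272]=(g[170:245,235:272]<60); m=cv2.morphologyEx(m,cv2.MORPH_CLOSE,np.ones((5,5)))
n,l,st,c=cv2.connectedComponentsWithStats(m); i=1+np.argmax(st[1:,4]); ys,xs=np.where(l==i); print(st[i]); r=rect(cast("wrist",np.c_[xs,ys],16)); print(r)
print(cast("wrist",[[246,124],[261,124],[281,262],[248,262]],5))
go(r[0],r[1],230,-20.5); go(428,124,176,-20.5)
```

```text
[ 241  179   31   60 1189]
[428.5 125.4  62.3  30.8 -22.1]
[[510.1343317  104.8004606 ]
 [504.99929891  90.99273068]
 [360.73174794 123.66518149]
 [373.28988787 157.38575743]]
turn az 0.003 then shift [-31.6 -25.7 174.2]
turn az 0.003 then shift [-31.6 -24.2 228.2]
```

```bash
python3 -m creep '{"plan":[[-8,-6,30,0,0,0.02,85],[-8,-6,30,0,0,0,85],[-8,-6,30,0,0,0,85],[-7,-7,30,0,0,0,85],[0,0,30,0,0,0,85],[0,0,30,0,0,0,85],[0,0,25,0,0,0,85],[0,0,15,0,0,0,85],[0,0,7,0,0,0,85],[0,0,0,0,0,0,20],[0,0,0,0,0,0,20],[0,0,0,0,0,0,20]]}' 40
python3 -m creep '{"plan":[[0,0,0,0,0,0,20],[0,0,0,0,0,0,20],[0,0,0,0,0,0,20],[0,0,0,0,0,0,20],[0,0,0,0,0,0,20],[0,0,0,0,0,0,20]]}' 40
```

```text
time: 3.32
ee_pos: [430.5, 123.9, 179.2]
tool_rot: [-3.14, -0.002, -0.378]
contact_force: [0.3, -0.1, 0.1]
grip_width: 51.2
gripper_force: 0.0
time: 3.82
ee_pos: [430.5, 124.4, 179.3]
tool_rot: [-3.14, -0.003, -0.377]
contact_force: [-1.3, -1.2, 7.4]
grip_width: 26.7
gripper_force: 40.1
```

```bash
python3 -m creep '{"plan":[[0,0,-10,0,0,0,20],[0,0,-30,0,0,0,20],[0,0,-35,0,0,0,20],[0,0,-35,0,0,0,20],[0,0,0,0,0,0,20]]}' 40
python3 - <<'E'
from h import *
go(606.4,-104.8,289,82.1)
E
```

```text
time: 4.23
ee_pos: [432.1, 124.8, 296.2]
tool_rot: [-3.135, -0.01, -0.377]
contact_force: [1.3, 0.3, -0.1]
grip_width: 26.5
gripper_force: 39.7
turn az -1.81 then shift [-203.5  204.2    7.2]
```

```bash
python3 -m creep '{"plan":[[0,0,0,0,0,-0.113,20],[0,0,0,0,0,-0.113,20],[0,0,0,0,0,-0.113,20],[0,0,0,0,0,-0.113,20],[0,0,0,0,0,-0.113,20],[0,0,0,0,0,-0.113,20],[0,0,0,0,0,-0.113,20],[0,0,0,0,0,-0.113,20],[0,0,0,0,0,-0.113,20],[0,0,0,0,0,-0.113,20],[0,0,0,0,0,-0.113,20],[0,0,0,0,0,-0.113,20]]}' 40
python3 -m creep '{"plan":[[0,0,0,0,0,-0.113,20],[0,0,0,0,0,-0.113,20],[0,0,0,0,0,-0.113,20],[0,0,0,0,0,-0.113,20],[-25,25,0,0,0,0,20],[-25,25,0,0,0,0,20],[-25,25,0,0,0,0,20],[-25,25,0,0,0,0,20],[-25,25,0,0,0,0,20],[-25,25,0,0,0,0,20],[-25,25,0,0,0,0,20],[-25,25,0,0,0,0,20]]}' 40
python3 -m creep '{"plan":[[0,0,0,0,0,0,20],[0,0,0,0,0,0,20],[0,0,0,0,0,0,20]]}' 40
python3 - <<'E'
from h import *
go(606.4,-104.8,183,82.1)
im=ctrl.grab_frame("wrist"); cv2.imwrite("pics/w2.png",im[:,:,::-1])
E
```

```text
time: 5.23
ee_pos: [429.4, 124.3, 288.3]
tool_rot: [3.141, -0.0, 0.985]
contact_force: [-0.5, 0.4, 0.2]
grip_width: 27.3
gripper_force: 39.7
time: 6.23
ee_pos: [600.4, -103.2, 288.2]
tool_rot: [3.141, -0.0, 1.431]
contact_force: [1.2, 0.4, -1.0]
grip_width: 26.6
gripper_force: 39.7
time: 6.48
ee_pos: [599.4, -101.5, 287.7]
tool_rot: [-3.141, -0.0, 1.43]
contact_force: [0.1, -0.6, -1.1]
grip_width: 26.8
gripper_force: 39.9
turn az -0.002 then shift [ -2.3   7.4 104.7]
```

View pics/w2.png

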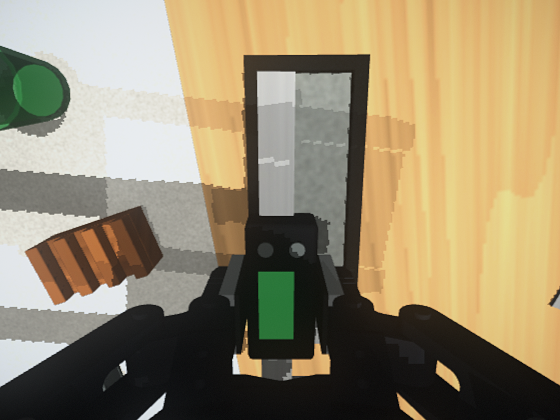

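The picture shows the caliper held straight and parallel to the insert, whose far outer edge runs (245,56)–(369,55). I check that edge against the nest pose, then lower.

```bash
python3 - <<'E'
from h import *
q=cast("wrist",[[245,56],[369,55]],8); a=np.radians(82.1)
print(q, q.mean(0)-93*np.array([np.cos(a),np.sin(a)]))
E
python3 -m creep '{"plan":[[-2,7,20,0,0,0,20],[0,0,30,0,0,0,20],[0,0,30,0,0,0,20],[0,0,10,0,0,0,20],[0,0,0,0,0,0,20],[0,0,0,0,0,0,20]]}' 40
```

```text
[[590.34010556   2.31825305]
 [668.19764445  -8.12127314]] [616.48653222 -95.01889012]
time: 7.03
ee_pos: [606.0, -103.9, 198.2]
tool_rot: [-3.141, -0.0, 1.432]
contact_force: [-0.7, -0.2, -0.7]
grip_width: 27.1
gripper_force: 39.8
```

```bash
python3 -m creep '{"plan":[[0,0,8,0,0,0,20],[0,0,5,0,0,0,20],[0,0,2,0,0,0,20],[0,0,0,0,0,0,20],[0,0,0,0,0,0,20],[0,0,0,0,0,0,40],[0,0,0,0,0,0,50],[0,0,0,0,0,0,50],[0,0,0,0,0,0,50],[0,0,0,0,0,0,50]]}' 40
python3 -m creep '{"plan":[[0,0,-15,0,0,0,50],[0,0,-40,0,0,0,85],[0,0,-40,0,0,0,85],[0,0,-40,0,0,0,85],[0,0,-40,0,0,0,85],[0,0,-40,0,0,0,85],[0,0,0,0,0,0,85],[0,0,0,0,0,0,85]]}'
python3 - <<'E'
from h import *
im=ctrl.grab_frame("wrist"); cv2.imwrite("pics/w3.png",im[:,:,::-1])
E
```

```text
time: 7.87
ee_pos: [606.4, -104.7, 182.9]
tool_rot: [3.141, -0.0, 1.431]
contact_force: [0.3, 0.2, -0.3]
grip_width: 50.3
gripper_force: 0.0
time: 8.53
ee_pos: [607.2, -104.9, 402.3]
tool_rot: [3.134, 0.001, 1.431]
contact_force: [-0.0, -0.2, -0.6]
grip_width: 85.2
gripper_force: 0.0
```

View pics/w3.png

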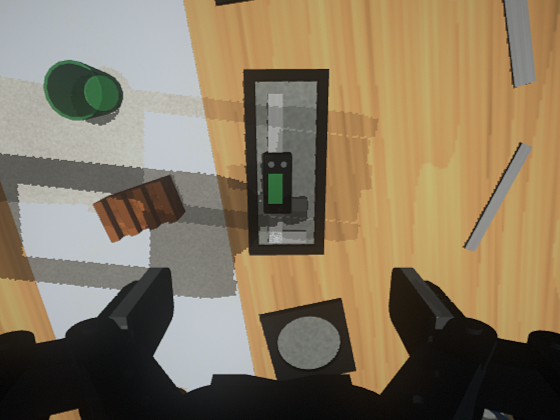

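The caliper lies in the insert, beam end at (276,95) and jaws at about (288,240), a little toward the near end. I crop closer to check the jaw end and the wooden rest.

Run:
```python
from h import *
im=cv2.imread("pics/w3.png")
a=cv2.resize(im[150:260,85:195],(400,400),interpolation=cv2.INTER_CUBIC);b=cv2.resize(im[150:260,235:345],(400,400),interpolation=cv2.INTER_CUBIC)
cv2.imwrite("pics/c3.png",np.hstack([a,b]))
```

```text
(no output)
```

View pics/c3.png

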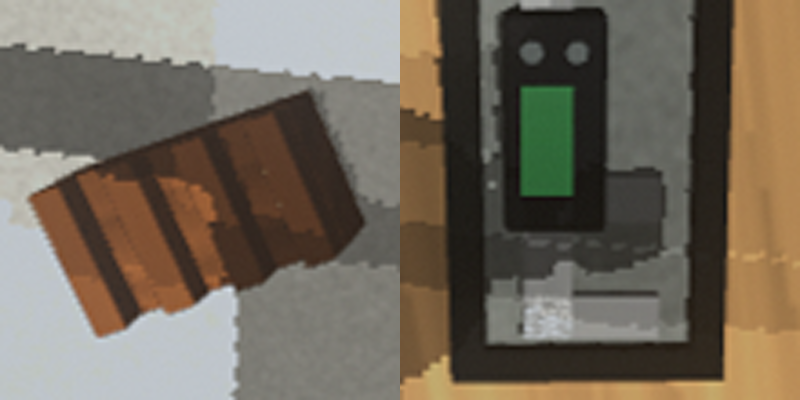

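Caliper sits flat and inside the pocket, with a few mm of clearance at the jaws. Next, hover over the block.

Run:
```python
from h import *
go(455,-116,330,10.8)
```

```text
turn az 1.242 then shift [-151.   -17.3   69.1]
```

```bash
python3 -m creep '{"plan":[[0,0,0,0,0,0.113,85],[0,0,0,0,0,0.113,85],[0,0,0,0,0,0.113,85],[0,0,0,0,0,0.113,85],[0,0,0,0,0,0.113,85],[0,0,0,0,0,0.113,85],[0,0,0,0,0,0.113,85],[0,0,0,0,0,0.113,85],[0,0,0,0,0,0.113,85],[0,0,0,0,0,0.113,85],[0,0,0,0,0,0.112,85],[-33,-3,0,0,0,0,85]]}'
python3 -m creep '{"plan":[[-30,-4,15,0,0,0,85],[-30,-4,15,0,0,0,85],[-30,-4,20,0,0,0,85],[-28,-2,19,0,0,0,85],[0,0,0,0,0,0,85],[0,0,0,0,0,0,85]]}'
python3 - <<'E'
from h import *
im=ctrl.grab_frame("wrist")[:,:,::-1].copy(); cv2.imwrite("pics/w4.png",im)
h=cv2.cvtColor(im,cv2.COLOR_BGR2HSV); m=((h[...,1]>120)&((h[...,0]<15))).astype('uint8')
n,l,st,c=cv2.connectedComponentsWithStats(m); i=1+np.argmax(st[1:,4]); ys,xs=np.where(l==i); print(st[i],rect(cast("wrist",np.c_[xs,ys],34)),rect(cast("wrist",np.c_[xs,ys],0)))
E
```

```text
time: 9.58
ee_pos: [575.2, -107.5, 392.3]
tool_rot: [-3.138, 0.005, 0.182]
contact_force: [0.5, -1.4, 0.0]
grip_width: 84.9
gripper_force: 0.0
time: 10.08
ee_pos: [452.1, -115.8, 324.3]
tool_rot: [-3.137, 0.007, 0.188]
contact_force: [0.5, -0.3, 1.1]
grip_width: 84.8
gripper_force: 0.0
[ 255  131   59   95 4906] [ 470.8 -113.4   69.7   41.4   10.3] [ 464.4 -114.9   78.7   46.8   10.3]
```

View pics/w4.png

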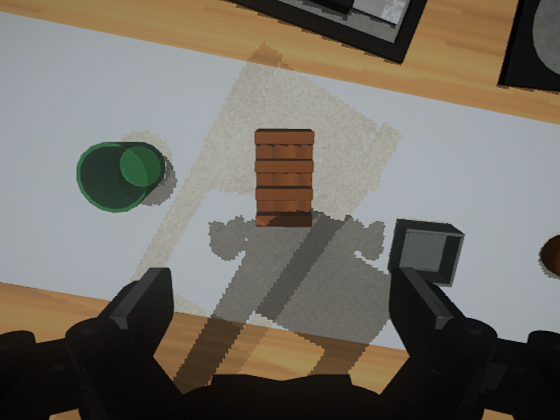

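The block is upright below at (284,178), ribs along tool y. The grey tray at (428,253) is a look-alike near the right finger, but lower down. Now a colour-mask check from the top picture.

Run:
```python
from h import *
im=cv2.imread("pics/top0.png"); h=cv2.cvtColor(im,cv2.COLOR_BGR2HSV)
m=np.zeros(h.shape[:2],'uint8'); m[245:295,290:340]=((h[...,1]>100)&(h[...,0]<20))[245:295,290:340]
ys,xs=np.where(m); 
for z in(17,34): print(rect(cast("top",np.c_[xs,ys],z)))
print(cast("wrist",[[400,222],[463,234],[455,285],[390,270]],15))
go(468,-114.5,176,10.4)
```

```text
[ 466.8 -116.2   69.7   41.3   10.2]
[ 466.2 -114.6   68.6   40.6   10.2]
[[ 450.65769855 -212.69052402]
 [ 450.3264852  -265.78292081]
 [ 405.27623077 -273.71477   ]
 [ 408.38321881 -215.97290239]]
turn az 0.007 then shift [ 14.2   1.  150.7]
```

```bash
python3 -m creep '{"plan":[[14,1,30,0,0,0.007,85],[0,0,35,0,0,0,85],[0,0,35,0,0,0,85],[0,0,30,0,0,0,85],[0,0,12,0,0,0,85],[0,0,4,0,0,0,85],[0,0,0,0,0,0,85],[0,0,0,0,0,0,35],[0,0,0,0,0,0,35],[0,0,0,0,0,0,35],[0,0,0,0,0,0,35],[0,0,0,0,0,0,35]]}' 40
python3 -m creep '{"plan":[[0,0,0,0,0,0,35],[0,0,0,0,0,0,35],[0,0,0,0,0,0,35]]}' 40
```

```text
time: 11.13
ee_pos: [469.7, -115.0, 184.4]
tool_rot: [3.14, -0.003, 0.182]
contact_force: [-0.4, -0.7, 6.0]
grip_width: 41.1
gripper_force: 41.1
time: 11.38
ee_pos: [469.7, -115.0, 184.4]
tool_rot: [3.14, -0.003, 0.182]
contact_force: [-0.2, 0.3, 5.9]
grip_width: 41.0
gripper_force: 41.1
```

```bash
python3 -m creep '{"plan":[[0,0,-10,0,0,0,35],[0,0,-30,0,0,0,35],[0,0,-35,0,0,0,35],[0,0,-30,0,0,0,35],[0,0,0,0,0,0.11,35],[0,0,0,0,0,0.11,35],[0,0,0,0,0,0.11,35],[0,0,0,0,0,0,35]]}' 40
python3 - <<'E'
from h import *
go(617.3,281.2,260,-8.7)
E
```

```text
time: 12.05
ee_pos: [468.7, -114.7, 288.9]
tool_rot: [3.141, -0.001, -0.154]
contact_force: [0.3, 0.2, -0.9]
grip_width: 41.1
gripper_force: 40.8
turn az -0.002 then shift [  87.  -413.8   28.9]
```

```bash
python3 -m creep '{"plan":[[8,-38,0,0,0,0,35],[8,-38,0,0,0,0,35],[8,-38,0,0,0,0,35],[8,-38,0,0,0,0,35],[8,-38,0,0,0,0,35],[8,-38,0,0,0,0,35],[8,-38,0,0,0,0,35],[8,-38,0,0,0,0,35],[8,-38,0,0,0,0,35],[8,-38,0,0,0,0,35],[7,-34,0,0,0,0,35],[0,0,0,0,0,0,35]]}' 40
python3 -m creep '{"plan":[[0,0,20,0,0,0,35],[0,0,0,0,0,0,35],[0,0,0,0,0,0,35]]}' 40
python3 - <<'E'
from h import *
im=ctrl.grab_frame("wrist")[:,:,::-1].copy(); cv2.imwrite("pics/w5.png",im)
go(617.3,281.2,188,-8.7)
E
```

```text
time: 13.05
ee_pos: [616.2, 287.6, 287.2]
tool_rot: [-3.139, 0.0, -0.14]
contact_force: [1.1, 0.3, -1.6]
grip_width: 41.1
gripper_force: 41.0
time: 13.3
ee_pos: [615.0, 281.5, 266.1]
tool_rot: [3.14, 0.004, -0.146]
contact_force: [-0.5, -0.5, -0.3]
grip_width: 41.0
gripper_force: 41.0
turn az 0.005 then shift [ 1.8 -0.1 79.4]
```

View pics/w5.png

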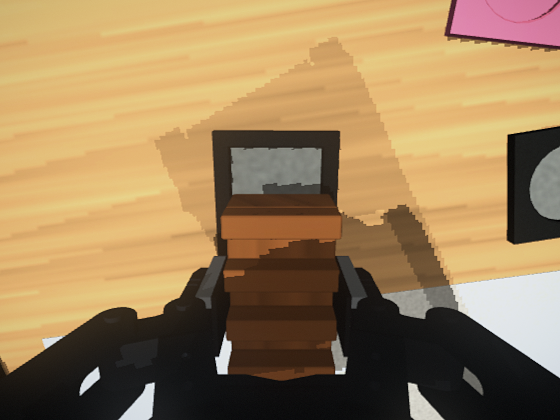

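The block is held straight over its insert, far outer edge (214,131)–(339,131). Next: check the position and lower.

```bash
python3 - <<'E'
from h import *
q=cast("wrist",[[213.5,131],[339,131]],8); a=np.radians(-8.7)
print(q, q.mean(0)-53*np.array([np.cos(a),np.sin(a)]))
E
python3 -m creep '{"plan":[[2,0,25,0,0,0.005,35],[0,0,30,0,0,0,35],[0,0,12,0,0,0,35],[0,0,6,0,0,0,35],[0,0,0,0,0,0,35],[0,0,0,0,0,0,35]]}' 40
```

```text
[[674.9704359  315.16396831]
 [663.63102073 239.04587328]] [616.91055231 285.12174427]
time: 13.85
ee_pos: [618.3, 281.6, 196.0]
tool_rot: [-3.141, -0.001, -0.153]
contact_force: [0.8, 0.0, -0.2]
grip_width: 41.6
gripper_force: 41.0
```

```bash
python3 -m creep '{"plan":[[0,-1.5,5,0,0,0,35],[0,0,3,0,0,0,35],[0,0,0,0,0,0,35],[0,0,0,0,0,0,35],[0,0,0,0,0,0,55],[0,0,0,0,0,0,60],[0,0,0,0,0,0,60],[0,0,0,0,0,0,60],[0,0,0,0,0,0,60]]}' 40
python3 -m creep '{"plan":[[0,0,-15,0,0,0,60],[0,0,-35,0,0,0,85],[0,0,-40,0,0,0,85],[0,0,-40,0,0,0,85],[0,0,-40,0,0,0,85],[0,0,0,0,0,0,85],[0,0,0,0,0,0,85]]}'
python3 - <<'E'
from h import *
im=ctrl.grab_frame("wrist")[:,:,::-1].copy(); cv2.imwrite("pics/w6.png",im)
im=ctrl.grab_frame("top")[:,:,::-1].copy(); cv2.imwrite("pics/top6.png",im)
go(445,360,330,0)
E
```

```text
time: 14.6
ee_pos: [618.1, 283.1, 186.7]
tool_rot: [3.142, 0.0, -0.153]
contact_force: [-0.3, 0.4, 0.5]
grip_width: 60.1
gripper_force: 0.0
time: 15.18
ee_pos: [619.2, 283.6, 363.1]
tool_rot: [-3.137, -0.008, -0.153]
contact_force: [0.0, 0.0, -0.3]
grip_width: 85.5
gripper_force: 0.0
turn az -0.153 then shift [-172.9  -76.9   27.1]
```

View pics/w6.png

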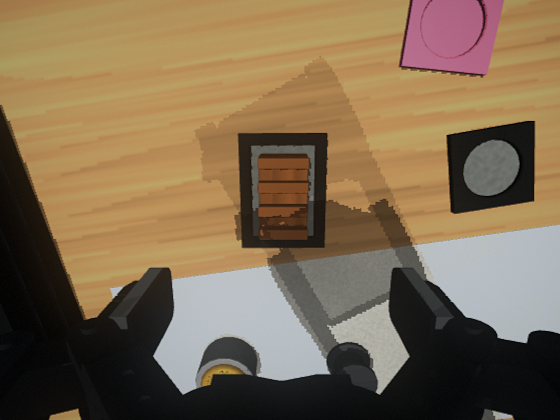

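The block lies flat in its pocket at (283,195), with floor visible on all sides. Next, the tin.

```bash
python3 -m creep '{"plan":[[0,0,0,0,0,-0.077,85],[0,0,0,0,0,-0.077,85],[-35,-15,5,0,0,0,85],[-35,-15,5,0,0,0,85],[-35,-15,6,0,0,0,85],[-35,-16,6,0,0,0,85],[-33,-16,6,0,0,0,85],[0,0,0,0,0,0,85],[0,0,0,0,0,0,85]]}'
python3 - <<'E'
from h import *
im=ctrl.grab_frame("wrist")[:,:,::-1].copy(); cv2.imwrite("pics/w7.png",im)
def brass(im,box,n,z):
    h=cv2.cvtColor(im,cv2.COLOR_BGR2HSV); m=np.zeros(h.shape[:2],'uint8'); x0,y0,x1,y1=box
    m[y0:y1,x0:x1]=((h[...,1]>120)&(h[...,0]>15)&(h[...,0]<35)&(h[...,2]>90))[y0:y1,x0:x1]
    m=cv2.morphologyEx(m,cv2.MORPH_CLOSE,np.ones((5,5)));k,l,st,c=cv2.connectedComponentsWithStats(m); i=1+np.argmax(st[1:,4]); ys,xs=np.where(l==i); print(st[i],rect(cast(n,np.c_[xs,ys],z)))
brass(cv2.imread("pics/top6.png"),(100,250,150,300),"top",42)
brass(im,(180,80,380,260),"wrist",42)
E
```

```text
time: 16.03
ee_pos: [442.5, 360.4, 326.1]
tool_rot: [3.139, 0.004, 0.004]
contact_force: [0.3, -0.4, 1.0]
grip_width: 85.4
gripper_force: 0.0Traceback (most recent call last):
  File "<stdin>", line 7, in <module>
  File "<stdin>", line 6, in brass
    return _wrapfunc(a, 'argmax', axis=axis, out=out, **kwds)
    return bound(*args, **kwds)
ValueError: attempt to get argmax of an empty sequence
```

View pics/w7.png

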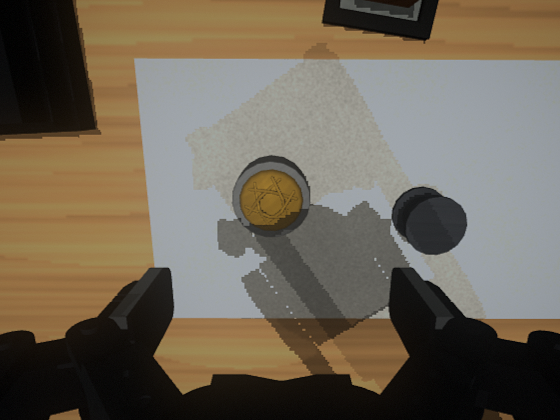

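The tin sits at (272,198), and the spool at (430,220) is well clear of the fingers.

Run:
```python
from h import *
def brass(im,box,n,z):
    h=cv2.cvtColor(im,cv2.COLOR_BGR2HSV); m=np.zeros(h.shape[:2],'uint8'); x0,y0,x1,y1=box
    m[y0:y1,x0:x1]=((h[...,1]>110)&(h[...,0]>12)&(h[...,0]<35)&(h[...,2]>70))[y0:y1,x0:x1]
    m=cv2.morphologyEx(m,cv2.MORPH_CLOSE,np.ones((5,5)));k,l,st,c=cv2.connectedComponentsWithStats(m); i=1+np.argmax(st[1:,4]); ys,xs=np.where(l==i); print(st[i],rect(cast(n,np.c_[xs,ys],z)))
brass(cv2.imread("pics/top0.png"),(105,255,145,295),"top",42)
brass(cv2.imread("pics/w7.png"),(200,140,340,250),"wrist",42)
go(442,360,182,0)
print(cast("wrist",[[410,197],[460,225]],36))
```

```text
[115 265  17  17 238] [443.6 363.8  40.8  39.8 -89.3]
[ 240  170   63   55 2664] [449.9 369.1  44.6  39.  -61.4]
turn az 0.002 then shift [ -2.    0.  144.9]
[[448.55511224 265.89387237]
 [427.00888087 226.29136157]]
```

```bash
python3 -m creep '{"plan":[[2,-6.5,30,0,0,0,85],[2,0,35,0,0,0,85],[0,0,35,0,0,0,85],[0,0,25,0,0,0,85],[0,0,12,0,0,0,85],[0,0,6,0,0,0,85],[0,0,0,0,0,0,85],[0,0,0,0,0,0,50],[0,0,0,0,0,0,50],[0,0,0,0,0,0,50],[0,0,0,0,0,0,50],[0,0,0,0,0,0,50]]}' 40
python3 -m creep '{"plan":[[0,0,0,0,0,0,50],[0,0,0,0,0,0,50]]}' 40
```

```text
time: 17.08
ee_pos: [450.2, 367.2, 188.4]
tool_rot: [-3.139, -0.004, 0.001]
contact_force: [-0.5, -2.1, 6.1]
grip_width: 56.1
gripper_force: 42.9
time: 17.25
ee_pos: [450.2, 367.1, 188.4]
tool_rot: [-3.139, -0.004, 0.001]
contact_force: [-0.1, -1.3, 5.6]
grip_width: 56.4
gripper_force: 42.9
```

```bash
python3 -m creep '{"plan":[[0,0,-10,0,0,0,50],[0,0,-30,0,0,0,50],[0,0,-35,0,0,0,50],[0,0,-35,0,0,0,50],[0,0,0,0,0,0,50],[9,38,0,0,0,0,50],[9,38,0,0,0,0,50],[9,38,0,0,0,0,50],[9,38,0,0,0,0,50],[9,38,0,0,0,0,50],[9,38,0,0,0,0,50],[9,38,0,0,0,0,50]]}' 40
python3 -m creep '{"plan":[[9,38,0,0,0,0,50],[9,38,0,0,0,0,50],[9,38,0,0,0,0,50],[9,38,0,0,0,0,50],[9,38,0,0,0,0,50],[9,38,0,0,0,0,50],[9,38,0,0,0,0,50],[9,38,0,0,0,0,50],[9,38,0,0,0,0,50],[9,38,0,0,0,0,50],[0,24,0,0,0,0,50],[0,0,0,0,0,0,50]]}' 40
python3 -m creep '{"plan":[[0,0,0,0,0,0,50],[0,0,0,0,0,0,50]]}' 40
python3 - <<'E'
from h import *
im=ctrl.grab_frame("wrist")[:,:,::-1].copy(); cv2.imwrite("pics/w8.png",im)
go(616,-303,192,0)
E
```

```text
time: 18.25
ee_pos: [512.4, 98.8, 297.0]
tool_rot: [-3.141, -0.002, 0.001]
contact_force: [1.4, 0.4, -1.8]
grip_width: 56.3
gripper_force: 43.5
time: 19.25
ee_pos: [602.1, -308.6, 296.8]
tool_rot: [3.139, -0.001, -0.003]
contact_force: [0.8, -0.1, -1.7]
grip_width: 56.3
gripper_force: 43.6
time: 19.42
ee_pos: [602.5, -303.1, 296.1]
tool_rot: [-3.141, -0.0, 0.0]
contact_force: [0.0, 0.3, -1.1]
grip_width: 56.0
gripper_force: 43.5
turn az 0.001 then shift [ 13.4   0.4 104.1]
```

View pics/w8.png

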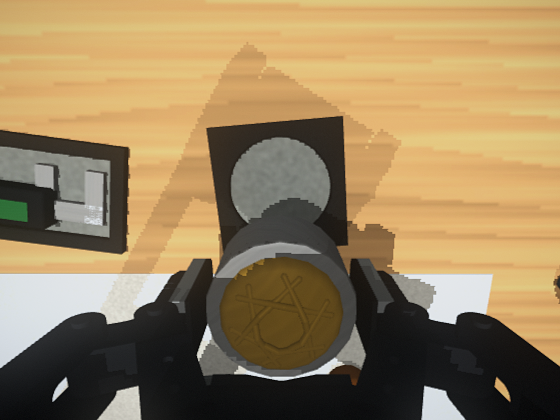

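The tin is held level over its insert, pocket circle centred near (281,186). At left, the caliper's jaws show inside their pocket.

```bash
python3 - <<'E'
from h import *
print(cast("wrist",[[281,186]],5)); q=cast("wrist",[[207,128],[343,117]],8); d=q[1]-q[0]; n=np.array([d[1],-d[0]])/np.linalg.norm(d); 
print(q,q.mean(0)-47*n*np.sign(n[0]))
E
python3 -m creep '{"plan":[[14,-1,20,0,0,0,50],[0,0,30,0,0,0,50],[0,0,25,0,0,0,50],[0,0,15,0,0,0,50],[0,0,0,0,0,0,50],[0,0,0,0,0,0,50]]}' 40
```

```text
[[ 616.11417351 -301.39123537]]
[[ 657.45026676 -250.4012783 ]
 [ 664.82496689 -343.7388441 ]] [ 614.28363807 -300.77204378]
time: 19.97
ee_pos: [616.4, -301.3, 205.2]
tool_rot: [-3.14, 0.002, 0.002]
contact_force: [0.5, -0.4, -1.5]
grip_width: 56.3
gripper_force: 43.6
```

```bash
python3 -m creep '{"plan":[[0,0,8,0,0,0,50],[0,0,4,0,0,0,50],[0,0,2,0,0,0,50],[0,0,0,0,0,0,50],[0,0,0,0,0,0,50],[0,0,0,0,0,0,70],[0,0,0,0,0,0,76],[0,0,0,0,0,0,76],[0,0,0,0,0,0,76],[0,0,0,0,0,0,76]]}' 40
python3 -m creep '{"plan":[[0,0,-15,0,0,0,76],[0,0,-35,0,0,0,85],[0,0,-40,0,0,0,85],[0,0,-40,0,0,0,85],[0,0,0,0,0,0,85]]}'
python3 - <<'E'
from h import *
go(440,-355,330,0)
E
```

```text
time: 20.8
ee_pos: [616.7, -302.4, 192.0]
tool_rot: [3.141, -0.0, 0.001]
contact_force: [-0.3, 0.7, -0.3]
grip_width: 76.0
gripper_force: 0.0
time: 21.22
ee_pos: [619.0, -303.7, 334.8]
tool_rot: [3.133, -0.014, 0.001]
contact_force: [1.8, -0.6, 3.0]
grip_width: 85.0
gripper_force: 0.0
turn az 0.001 then shift [-179.    51.3    4.8]
```

```bash
python3 -m creep '{"plan":[[-35,10,0,0,0,0,85],[-35,10,0,0,0,0,85],[-35,10,0,0,0,0,85],[-35,10,0,0,0,0,85],[-36,11,0,0,0,0,85],[0,0,0,0,0,0,85],[0,0,0,0,0,0,85],[0,0,0,0,0,0,85]]}'
python3 - <<'E'
from h import *
im=ctrl.grab_frame("wrist")[:,:,::-1].copy(); cv2.imwrite("pics/w9.png",im)
print(ctrl.sense()["ee_pos"])
E
```

```text
time: 21.88
ee_pos: [440.9, -353.7, 323.0]
tool_rot: [3.14, -0.002, -0.0]
contact_force: [-0.2, 0.4, 0.2]
grip_width: 84.7
gripper_force: 0.0
[ 441.39662279 -353.49565111  322.74057834]
```

View pics/w9.png

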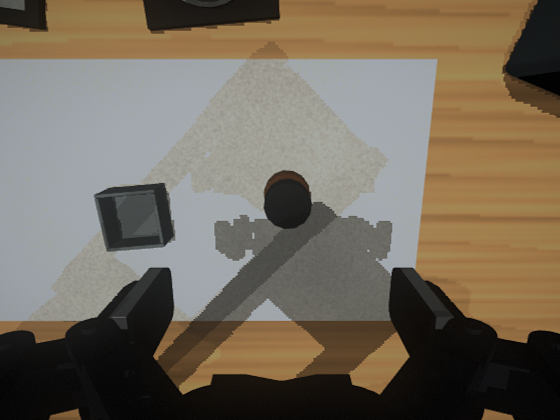

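The jar stands upright with its black cap at (288,204), radius about 24 px. The tray at (135,215) is clear of the fingers.

Run:
```python
from h import *
r=cast("wrist",[[288,204],[264,204],[312,204]],50); print(r); go(r[0][0]-2,r[0][1]-1,182,0)
```

```text
[[ 446.50069468 -357.50149575]
 [ 446.50563297 -341.05488682]
 [ 446.49575573 -373.95026624]]
turn az 0.001 then shift [  3.1   5.  140.7]
```

```bash
python3 -m creep '{"plan":[[3,5,30,0,0,0,85],[0,0,35,0,0,0,85],[0,0,35,0,0,0,85],[0,0,25,0,0,0,85],[0,0,11,0,0,0,85],[0,0,5,0,0,0,85],[0,0,0,0,0,0,85],[0,0,0,0,0,0,28],[0,0,0,0,0,0,28],[0,0,0,0,0,0,28],[0,0,0,0,0,0,28],[0,0,0,0,0,0,28]]}' 30
python3 -m creep '{"plan":[[0,0,0,0,0,0,28],[0,0,0,0,0,0,28],[0,0,0,0,0,0,28],[0,0,0,0,0,0,28]]}' 30
```

```text
time: 22.93
ee_pos: [444.2, -359.0, 182.4]
tool_rot: [3.14, -0.002, 0.001]
contact_force: [-0.9, 1.4, 6.3]
grip_width: 34.2
gripper_force: 29.3
time: 23.27
ee_pos: [444.2, -359.1, 182.4]
tool_rot: [3.14, -0.002, 0.001]
contact_force: [-0.6, 1.3, 6.0]
grip_width: 33.9
gripper_force: 29.3
```

```bash
python3 -m creep '{"plan":[[0,0,-10,0,0,0,28],[0,0,-30,0,0,0,28],[0,0,-35,0,0,0,28],[0,0,-35,0,0,0,28],[0,0,0,0,0,0,28],[13,-38,0,0,0,0,28],[13,-38,0,0,0,0,28],[13,-38,0,0,0,0,28],[13,-38,0,0,0,0,28],[13,-38,0,0,0,0,28],[13,-38,0,0,0,0,28],[13,-38,0,0,0,0,28]]}' 30
python3 -m creep '{"plan":[[13,-38,0,0,0,0,28],[13,-38,0,0,0,0,28],[13,-38,0,0,0,0,28],[13,-38,0,0,0,0,28],[13,-38,0,0,0,0,28],[0,0,0,0,0,0,28],[0,0,0,0,0,0,28],[0,0,0,0,0,0,28]]}' 30
python3 - <<'E'
from h import *
im=ctrl.grab_frame("wrist")[:,:,::-1].copy(); cv2.imwrite("pics/w10.png",im)
go(609.5,95,186,0)
# outer edge of the flux insert: dark corners expected around these pixels
g=im.max(2); m=(g<60).astype('uint8'); m[230:]=0
k,l,st,c=cv2.connectedComponentsWithStats(m)
for i in range(1,k):
    if st[i,4]>150:
        ys,xs=np.where(l==i); print(st[i],rect(cast("wrist",np.c_[xs,ys],8)))
E
```

```text
time: 24.27
ee_pos: [534.7, -90.6, 291.6]
tool_rot: [3.141, -0.001, 0.0]
contact_force: [1.7, -0.6, -1.1]
grip_width: 33.8
gripper_force: 30.2
time: 24.93
ee_pos: [599.1, 97.7, 290.9]
tool_rot: [3.141, 0.0, 0.002]
contact_force: [-0.4, -0.1, -1.0]
grip_width: 33.7
gripper_force: 30.3
turn az 0.0 then shift [ 10.4   1.9 104.8]
[   0  103   77  127 2427] [625.6 265.9  83.5  50.3  -8.6]
[ 412  107  148  123 5267] [621.8 -55.  108.9  79.4  82.3]
[  30  138   20   86 1147] [618.  267.3  61.4  12.6  -8.9]
[ 231  140  105   90 4744] [613.7  96.1  71.3  63.9 -89.2]
[ 523  173   37   46 1166] [606.8 -90.6  30.   28.8  -8.3]
```

```bash
python3 -m creep '{"plan":[[10.5,1.5,20,0,0,0,28],[0,0,30,0,0,0,28],[0,0,25,0,0,0,28],[0,0,12,0,0,0,28],[0,0,0,0,0,0,28],[0,0,0,0,0,0,28]]}' 30
python3 - <<'E'
from h import *
go(609.5,95.5,186,0)
E
```

```text
time: 25.48
ee_pos: [609.5, 95.1, 203.7]
tool_rot: [3.141, 0.001, -0.001]
contact_force: [-0.1, 0.2, 0.2]
grip_width: 34.1
gripper_force: 30.3
turn az -0.001 then shift [-0.  -0.4 17.7]
```

```bash
python3 -m creep '{"plan":[[0,0,9,0,0,0,28],[0,0,5,0,0,0,28],[0,0,3,0,0,0,28],[0,0,1,0,0,0,28],[0,0,0,0,0,0,28],[0,0,0,0,0,0,28],[0,0,0,0,0,0,45],[0,0,0,0,0,0,60],[0,0,0,0,0,0,60],[0,0,0,0,0,0,60],[0,0,0,0,0,0,60],[0,0,0,0,0,0,60]]}' 30
python3 -m creep '{"plan":[[0,0,-15,0,0,0,60],[0,0,-35,0,0,0,85],[0,0,-40,0,0,0,85],[0,0,-40,0,0,0,85],[-40,0,0,0,0,0,85],[-40,0,0,0,0,0,85],[-40,0,0,0,0,0,85],[-40,0,0,0,0,0,85],[-40,0,0,0,0,0,85],[0,0,0,0,0,0,85],[0,0,0,0,0,0,85]]}'
python3 - <<'E'
from h import *
a=ctrl.grab_frame("wrist")[:,:,::-1]; b=ctrl.grab_frame("scene")[:,:,::-1]; c=ctrl.grab_frame("top")[:,:,::-1]
R=lambda x,w,h:cv2.resize(x,(w,h),interpolation=cv2.INTER_AREA if x.shape[1]>w else cv2.INTER_CUBIC)
cv2.imwrite("pics/final.png",np.vstack([R(b[130:300,50:470],800,324),np.hstack([R(c[150:300,100:410],540,262),R(a[0:240,90:330],260,262)])]))
print(ctrl.sense()["ee_pos"])
E
```

```text
time: 26.48
ee_pos: [609.8, 96.1, 185.8]
tool_rot: [3.142, -0.0, 0.001]
contact_force: [-0.4, -0.7, 0.1]
grip_width: 59.8
gripper_force: 0.0
time: 27.4
ee_pos: [407.6, 96.0, 315.4]
tool_rot: [-3.142, -0.001, 0.001]
contact_force: [0.3, -0.5, 0.4]
grip_width: 85.3
gripper_force: 0.0
[410.79274441  96.00392788 316.59620263]
```

View pics/final.png

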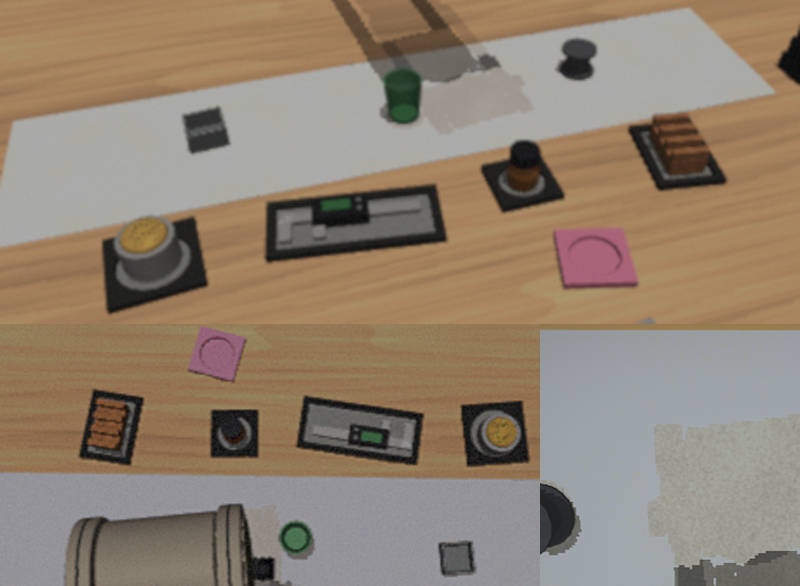

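All four tools sit inside their matching pockets: tin (147,250), caliper (355,215), jar (523,168) and block (680,145). The glass (403,95) and spool (578,58) stand where they were, and the pink insert hasn't been touched.

```bash
python3 -c "
from bench import ctrl; print(ctrl.job_done())"
```

```text
the job is handed in; nothing more can be done
None
```

The caliper, wooden rest, tin and amber jar are each in their matching inserts, the glass, spool and pink insert were left alone, and the job was handed in at about 27 s; the hand-in returned no verdict.

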